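# Seat a power module in the test fixture and close the clamp

### The job

Put the power module with the green board and bare aluminium heat sink into the nest of the test fixture, lengthwise like the nest, and push it down until you feel it bottom out, fully home. Only then swing the orange-handled clamp over it, all the way shut, and let go. Leave the blue module where it lies.

Things in the scene. Friction and masses are not known exactly. Their poses are not given: they have to be found in the camera images.
- green_module: Part to load: green board 64 (x) x 46 (y) x 8 mm, bare aluminium finned heat sink 50 x 34 mm on it from 8 to 44 mm above the underside; 0.10-0.20 kg. Grip the sink across y (34 mm), fingertips at least 18 mm above the underside to clear the nest's rim. Origin: underside centre, z up. Goes in either way round. Starts flat on the 2 mm blue mat.
- blue_module: Bystander to leave alone: same shape and size, blue board, black heat sink. Origin: centre of the underside, z up.
- fixture: Fixed fixture. Origin: base underside, below nest centre; +x to clamp hinge. Base x -70..135, y +-50 mm. Nest in black rim: 80 (x) x 62 (y) mm inside, 100 x 82 outside, rim top z 30. Yellow nest floor at z 26 holds up a laid-in module; pushed over about 8 N it sinks to a hard stop at z 18 and stays. Seated module: underside z 18, top z 62. Hinge posts x 83..107, y +-24, to z 88.
- clamp (a joint): Clamp angle: 0 shut (level, toward fixture -x), 1.57 upright, limit 1.8; starts 1.5-1.75. Axis: fixture y through x 95, z 77.5 mm. Steel arm 12 thick, 22 wide, centred on the hinge; orange handle 16 thick, 28 wide, 100-150 mm from it. Shut: handle top z 85.5, pad meets a seated module's top. Stiff hinge (0.2 N m) stays put; push 2-3 N on the handle from behind (+x side), then down.
Things that resemble listed ones, but are neither listed nor needed, are in the scene too. What is shaped like the green_module but yellow is not meant.

How it is judged (in metres and radians):
On the way:
1. the green module is fully home in the nest while the clamp is still open (horizontal distance between green_module and fixture below 0.02 m and z of green_module in the frame of fixture between 0.014 and 0.021 m and angle between green_module's own z axis and vertical below 0.1 rad and angle between the x axis of green_module and the x axis of fixture, either way round below 0.35 rad and value of joint clamp above 1 rad), for 0.2 s.
At the end, for the whole second after the job is handed in: Green module in the nest: level within 0.1 rad, within 20 mm of its centre and 0.35 rad of its length (either way round), underside 14 to 21 mm above the fixture origin (home is 18), at rest. Clamp below 0.06 rad. Blue module within 30 mm of its start (horizontal distance between green_module and fixture below 0.02 m and z of green_module in the frame of fixture between 0.014 and 0.021 m and angle between green_module's own z axis and vertical below 0.1 rad and angle between the x axis of green_module and the x axis of fixture, either way round below 0.35 rad and value of joint clamp below 0.06 rad and linear speed of green_module below 0.02 m/s and distance of blue_module from where it was at the start of the episode below 0.03 m); the robot touches nothing.
It fails at once if the clamp is swung down (below 0.6 rad) while the green module is not fully home in the nest (value of joint clamp below 0.6 rad and not (horizontal distance between green_module and fixture below 0.02 m and z of green_module in the frame of fixture between 0.013 and 0.0225 m)).
It fails at once if the blue module is moved more than 30 mm (distance of blue_module from where it was at the start of the episode above 0.03 m).
It also fails if it takes over 54 s, if anything falls off the work surface, if the arm or the gripper's body presses on something with over 40 N, if the wrist force passes 120 N, or if a joint passes its speed limit or range.

### The arm

A 6-joint arm with a two-finger parallel gripper is mounted at the origin on the work surface. World frame = base frame: x ahead of the robot, y to its left, z up, the work surface at z = 0. Lengths are in mm, angles in rad, forces in N, time in s.
With the tool pointing down it reaches from about 350 to 775 mm from the base axis. Payload 7.3 kg.
Tool frame: the origin (TCP) lies midway between the tips of the shut fingers; the grasp point (between the pads) lies 19 mm behind it; z points along the fingers, x is the direction in which the jaws open and shut, and the axes are right-handed (so a half turn about z gives the same grasp; the last joint's range is limited). The gripper opens to 92 mm and grips with 3 to 60 N. Pads are 19 mm wide; open, the fingers measure 130 mm over their backs; the gripper's body (75 mm by 190 mm) begins 47 mm behind the grasp point.
Start: joints at [-1.332, 0.342, 1.524, -0, 1.275, -0.146], TCP at [197.095, -486.62, 226.741] pointing down, gripper open.
Joint ranges: [-2.53, 2.53], [-0.77, 2.02], [0.04, 2.7], [-1, 4.14], [0.28, 2.66], [-3.11, 3.11]. Speed limits (rad/s): [2.57, 2.57, 3.14, 3.14, 3.14, 3.14].

### API

Orientations are given as [roll, pitch, yaw] about the fixed x, y, z axes, in that order (R = Rz(yaw) Ry(pitch) Rx(roll)).
In Python, from plant import bot gives the robot as it stands.
- The arm moves only by the shell command python3 -m pendant 'ROWS' [OPENING]. ROWS is JSON, a list of rows, each an object with "linear": the shift along the world's x, y, z in mm, a list of three; "twist": the turn about the world's z in degrees. In form: [{"linear": [x, y, z], "twist": twist}, ...]. A call has 1 to 20 rows; each row is the pose to reach, as a shift and turn from the pose commanded when the call began; what a row does not reach only later rows make up. A row lasts 1/8 s, in which the tool goes at most 62.5 mm and 10.7 degrees, less where a joint would pass 70% of its speed; a pose out of reach is approached as far as the arm can. A call with a gripper value outside its range is refused whole. OPENING is the closure in counts, from 0 (fully open) to 255 (shut), set as the call begins (- or left out, the last holds). The fingers move at their own pace and stop on an object; the grip force is fixed at half the most. Time passes only in rows, so rows that repeat a pose let the fingers close. It gives the time, the measured TCP pose, the force and the opening at its end, in the units of the state.
- bot.get_obs(): the state, without advancing time (a new reading comes with each control period).
- bot.capture(name): name is "scene" or "top" or "wrist"; returns a dict with "frame" (384x512x3 uint8, blue, green, red), "z_map" (384x512 float32, mm along the optical axis (not along the pixel's ray), 0 where there is no reading), "fx", "fy", "cx", "cy" (pixels), "rvec" (rotation vector, rad) and "tvec" (3), from world to camera coordinates, as OpenCV has them. Camera axes: x right, y down, z forward; pixel columns grow to the right and rows downward; lengths in mm; the calibration is good to about 2 mm. A picture is of the moment at which its call begins.
- bot.close_job(): hands the job in, once; it reports no verdict.
The state is a dict: "time": time; "joint_positions": joint angles; "dq": joint speeds; "tau": joint torques, N m; "tool_pos": TCP position; "tcp_rot": TCP orientation; "contact_force": force on the tool from outside, world axes, zero at the start; "moment": the same for the moment, N m; "grip_width": finger opening in mm.
Only numpy, scipy, OpenCV 4.12 (cv2) and the standard library are available. Lean on these libraries where they do the work, as an engineer would, in place of code of your own. Each camera call takes 0.05 s, during which the arm holds its last target. There are 200 camera calls.

## Working session

There is one attempt and no reset: what is moved stays moved. The work goes in short steps, Python scripts to look and compute and a shell command to move; the robot and the scene stay as the last step left them, time stands still between calls to the robot, and variables do not carry over. Pictures are saved under pics/ and viewed, about 8 in all and at most 12, crops included, and the job is handed in when it is done.

```bash
mkdir -p pics
cat > h.py <<'E'
import numpy as np,cv2
from plant import bot
def cap(n,f=None):
    c=bot.capture(n)
    if f: cv2.imwrite('pics/'+f,c['frame'])
    R=cv2.Rodrigues(np.array(c['rvec'],float))[0];t=np.array(c['tvec'],float).ravel()
    z=c['z_map'];v,u=np.indices(z.shape)
    P=np.stack([(u-c['cx'])/c['fx']*z,(v-c['cy'])/c['fy']*z,z],-1)
    c['W']=(P-t)@R; c['R']=R;c['t']=t
    return c
E
python3 - <<'E'
from h import *
a=cap('scene','s1.png');b=cap('top','t1.png')
cv2.imwrite('pics/both.png',cv2.resize(np.vstack([a['frame'],b['frame']]),(0,0),fx=.78,fy=.78))
o=bot.get_obs();print(o['time'],o['tool_pos'],o['tcp_rot'],o['grip_width'])
np.savez('top.npz',W=b['W'],f=b['frame']);np.savez('scene.npz',W=a['W'],f=a['frame'])
E
```

```text
0.1 [ 197.01639321 -486.25480441  226.11072624] [-3.14138315e+00  1.35628058e-03 -1.18600727e+00] 91.66234342777203
```

View pics/both.png

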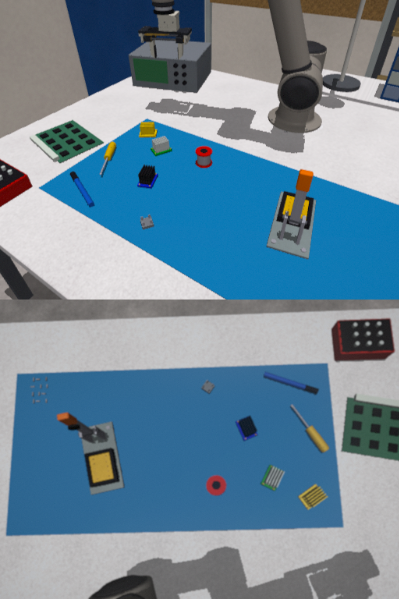

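The top view shows the green module at about (350,227), the fixture nest at about (132,214), the blue module at about (316,164) and the yellow decoy at about (401,251), in full-image pixels. Next I'll measure them.

Run:
```python
import numpy as np,cv2
d=np.load('top.npz');W,f=d['W'],d['f']
hsv=cv2.cvtColor(f,cv2.COLOR_BGR2HSV)
def rect(P,name):
    P=P[:,:2].astype(np.float32);r=cv2.minAreaRect(P);print(name,len(P),np.round(r[0],1),np.round(r[1],1),round(r[2],1), 'mean',P.mean(0).round(1))
def win(m,u,v,h):
    k=np.zeros_like(m);k[v-h:v+h,u-h:u+h]=1;return m&k
z=W[...,2]
for n,u,v,h in[('green',350,227,28),('blue',316,164,28),('yellow',401,251,28)]:
    m=np.zeros(z.shape,bool);m[v-h:v+h,u-h:u+h]=1
    for lo,hi in((5,60),(35,60)):
        k=m&(z>lo)&(z<hi); k=cv2.morphologyEx(k.astype('u1'),cv2.MORPH_OPEN,np.ones((2,2)))>0
        rect(W[k],f'{n} {lo}'); print(np.percentile(z[k],[5,50,95]).round(1))
m=cv2.inRange(hsv,(18,90,90),(35,255,255))>0
k=np.zeros_like(m);k[180:250,90:180]=1
rect(W[m&k],'nest');print(np.median(z[m&k]))
k2=k&(z>20)&(z<36);k2=cv2.morphologyEx(k2.astype('u1'),cv2.MORPH_OPEN,np.ones((3,3)))>0;rect(W[k2],'rim')
m=cv2.inRange(hsv,(5,150,120),(16,255,255))>0
k=np.zeros_like(m);k[130:200,60:140]=1
rect(W[m&k],'handle');print(W[m&k].min(0),W[m&k].max(0))
# base
k=np.zeros_like(m);k[150:260,80:180]=1;k=k&(z>6)&(z<20);rect(W[k],'base');print(np.percentile(z[k],[5,50,95]))
s=np.load('scene.npz');h2=cv2.cvtColor(s['f'],cv2.COLOR_BGR2HSV)
m=cv2.inRange(h2,(5,150,120),(16,255,255))>0
k=np.zeros_like(m);k[200:260,360:420]=1;Q=s['W'][m&k];print('handle scene',Q.min(0),Q.max(0),np.median(Q,0))
a=cv2.resize(f[120:270,60:220],None,fx=3,fy=3);b=cv2.resize(f[190:290,300:440],None,fx=3,fy=3)
o=np.zeros((450,900,3),'u1');o[:,:480]=a;o[:300,480:900]=b;cv2.imwrite('pics/crop.png',o)
```

```text
green 5 592 [ 431.9 -253.2] [ 73.4 240.6] 23.9 mean [ 463.4 -322. ]
[ 3.1 31.6 47.7]
green 35 260 [ 466.4 -331.4] [45.1 55.9] 61.0 mean [ 465.1 -328.9]
[ 2.7 33.7 47.9]
blue 5 567 [ 542.9 -193. ] [ 74.  273.7] 47.7 mean [ 609.2 -255.8]
[ 3.4 32.5 48.1]
blue 35 264 [ 540.7 -195.1] [ 59.3 275.2] 49.5 mean [ 615.1 -258.9]
[12.9 45.1 48.5]
yellow 5 658 [ 395.9 -306.6] [ 69.2 352.2] 4.4 mean [ 406.6 -430.9]
[ 2.4 31.4 47.6]
yellow 35 292 [ 399. -306.] [ 54.9 353. ] 3.1 mean [ 406.8 -439.7]
[ 1.4 35.8 48.1]
nest 960 [488.9  40. ] [354.8  91. ] 81.2 mean [509.2 173.1]
28.670604810711833
rim 1639 [509.3 174.5] [100.3  83.5] 11.2 mean [508.7 173.5]
handle 96 [607.5 193.4] [13.2 24.3] 10.0 mean [606.9 192.8]
[599.64810805 181.18960813 227.38052169] [614.20561859 205.07900365 232.45849583]
base 1731 [539.6 183.5] [243.9 232.9] 2.8 mean [547.7 171.3]
[ 6.78422159 10.57824831 14.02869113]
handle scene [600.63351823 180.59439043 182.04092027] [1133.19222769  276.86510128  632.73133071] [614.72939221 195.24267919 211.64591646]
```

View pics/crop.png

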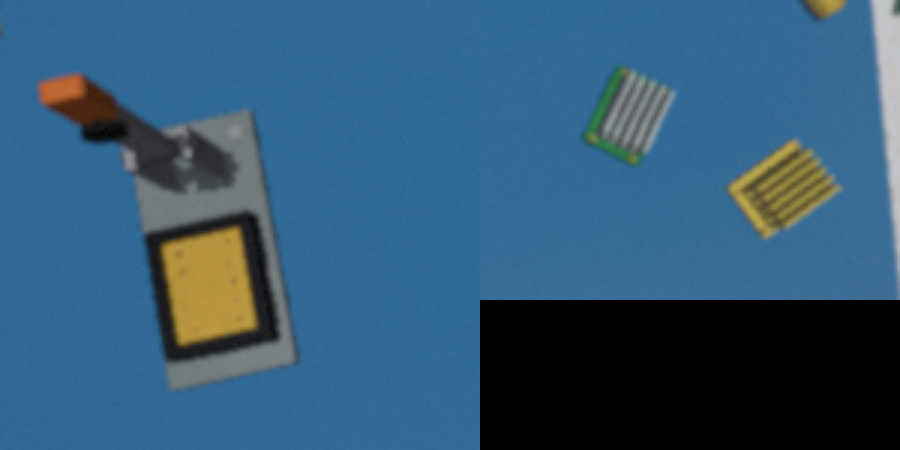

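The crop shows the empty nest with its long axis at yaw of about 11°, and the clamp upright over the hinge. The green module's fins run at about -30° yaw. I'll move above the module and look with the wrist camera.

```bash
python3 -m pendant '[{"linear":[120,70,0],"twist":-20},{"linear":[269,156,0],"twist":-52},{"linear":[269,156,0],"twist":-52},{"linear":[269,156,0],"twist":-52},{"linear":[269,156,0],"twist":-52},{"linear":[269,156,0],"twist":-52},{"linear":[269,156,0],"twist":-52},{"linear":[269,156,0],"twist":-52},{"linear":[269,156,0],"twist":-52}]'
python3 - <<'E'
from h import *
c=cap('wrist','w1.png');z=c['W'][...,2]
o=bot.get_obs();print(o['time'],o['tool_pos'],o['tcp_rot'])
C=-c['R'].T@c['t'];print('cam',C)
m=((z>40)&(z<52)).astype('u1');m=cv2.morphologyEx(m,cv2.MORPH_OPEN,np.ones((3,3)))
n,l,s,ce=cv2.connectedComponentsWithStats(m)
for i in range(1,n):
    if s[i,4]>300:
        P=c['W'][l==i];print(s[i],ce[i],np.median(P,0).round(1),[np.round(x,1) for x in cv2.minAreaRect(P[:,:2].astype(np.float32))])
E
```

```text
time: 1.23
tool_pos: [465.1, -331.4, 226.7]
tcp_rot: [3.141, -0.0, -2.095]
contact_force: [0.7, -0.0, 0.4]
grip_width: 91.9
1.275 [ 465.17527107 -331.42649779  226.79690973] [ 3.14143901e+00 -2.57221313e-04 -2.09484292e+00]
cam [ 528.38718788 -368.65164748  383.46995948]
```

View pics/w1.png

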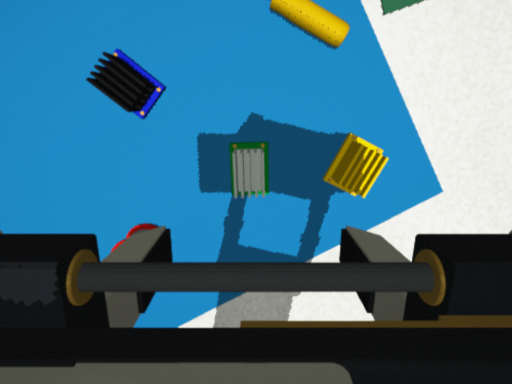

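The wrist view shows the green module at about (250,170), square to the jaws, with the yellow decoy at (358,165) and the blue module at (128,83). I'll cast its silver mask onto z=46.

```bash
cat >> h.py <<'E'
def ray(c,uv,z):
    uv=np.asarray(uv,float).reshape(-1,2)
    d=np.c_[(uv[:,0]-c['cx'])/c['fx'],(uv[:,1]-c['cy'])/c['fy'],np.ones(len(uv))]@c['R']
    C=-c['R'].T@c['t'];return C+d*((z-C[2])/d[:,2])[:,None]
E
python3 - <<'E'
from h import *
c=cap('wrist');f=c['frame'];hsv=cv2.cvtColor(f,cv2.COLOR_BGR2HSV)
k=np.zeros(f.shape[:2],'u1');k[130:205,215:285]=255
for n,lo,hi,z in(('sink top',(0,0,120),(180,70,255),46),('board',(45,90,40),(80,255,255),10)):
    m=cv2.inRange(hsv,lo,hi)&k;m=cv2.morphologyEx(m,cv2.MORPH_CLOSE,np.ones((5,5)))
    v,u=np.nonzero(m);print(n,len(u),u.min(),u.max(),v.min(),v.max(),np.median(c['W'][m>0][:,2]))
    r=cv2.minAreaRect(ray(c,np.c_[u,v],z)[:,:2].astype(np.float32));print([np.round(x,1) for x in r])
g=cv2.resize(f[120:210,200:300],None,fx=6,fy=6);cv2.imwrite('pics/w1c.png',g)
E
```

```text
sink top 1275 233 264 150 196 27.93607538875232
[array([ 469.9, -326.3]), array([33. , 51.8]), np.float64(61.4)]
board 630 230 268 142 194 9.036839543174771
[array([ 468.4, -325.4]), array([45.1, 63.4]), np.float64(61.6)]
```

View pics/w1c.png

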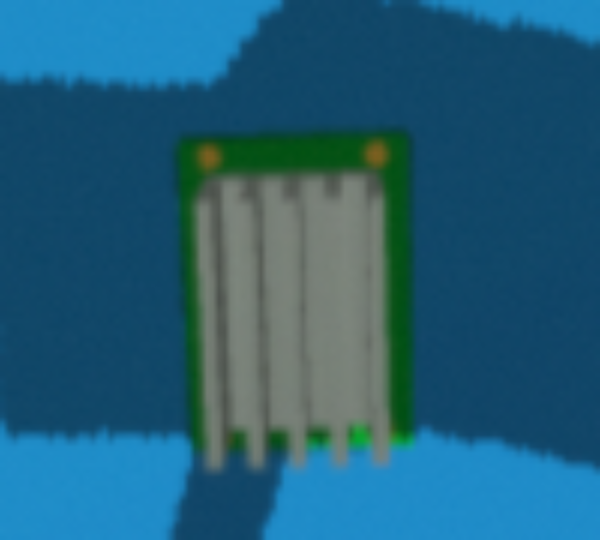

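The board measures 45 x 63 mm, which matches. Its centre is (468.5,-325.5) and the jaw axis is at 61.6°. I'll descend and grip.

```bash
python3 -m pendant '[{"linear":[2.5,5.5,-60],"twist":1.5},{"linear":[2.5,5.5,-120],"twist":1.5},{"linear":[2.5,5.5,-160],"twist":1.5},{"linear":[2.5,5.5,-185],"twist":1.5},{"linear":[2.5,5.5,-204],"twist":1.5},{"linear":[2.5,5.5,-204],"twist":1.5},{"linear":[2.5,5.5,-204],"twist":1.5},{"linear":[2.5,5.5,-204],"twist":1.5}]' && python3 -m pendant '[{"linear":[0,0,0],"twist":0},{"linear":[0,0,0],"twist":0},{"linear":[0,0,0],"twist":0},{"linear":[0,0,0],"twist":0},{"linear":[0,0,0],"twist":0},{"linear":[0,0,0],"twist":0},{"linear":[0,0,0],"twist":0},{"linear":[0,0,0],"twist":0}]' 255
```

```text
time: 2.33
tool_pos: [469.0, -325.7, 23.9]
tcp_rot: [-3.14, -0.001, -2.068]
contact_force: [-0.1, 0.1, -0.2]
grip_width: 92.0
time: 3.32
tool_pos: [468.6, -325.1, 22.7]
tcp_rot: [3.142, -0.0, -2.067]
contact_force: [-0.3, 0.1, -0.7]
grip_width: 34.0
```

```bash
python3 -m pendant '[{"linear":[0,0,30],"twist":0},{"linear":[0,0,70],"twist":0},{"linear":[0,0,100],"twist":0},{"linear":[5,50,100],"twist":4},{"linear":[8,100,100],"twist":8},{"linear":[12,150,100],"twist":12},{"linear":[16,200,100],"twist":16},{"linear":[20,250,100],"twist":20},{"linear":[24,300,100],"twist":24},{"linear":[28,350,100],"twist":28},{"linear":[32,400,100],"twist":32},{"linear":[36,450,100],"twist":36},{"linear":[39,480,100],"twist":39},{"linear":[40,499,100],"twist":39.5},{"linear":[40,499,100],"twist":39.5},{"linear":[40,499,100],"twist":39.5},{"linear":[40,499,100],"twist":39.5},{"linear":[40,499,100],"twist":39.5}]'
python3 - <<'E'
from h import *
a=cap('top','t2.png');b=cap('scene','s2.png');c=cap('wrist','w2.png')
o=bot.get_obs();print(o['time'],o['tool_pos'],o['tcp_rot'],o['contact_force'],o['grip_width'])
m=np.hstack([cv2.resize(b['frame'][150:350,300:500],(400,400)),cv2.resize(c['frame'],(400,300),).repeat(1,0) if 0 else cv2.copyMakeBorder(cv2.resize(c['frame'],(400,300)),0,100,0,0,cv2.BORDER_CONSTANT)])
cv2.imwrite('pics/m2.png',m)
E
```

```text
time: 5.58
tool_pos: [508.7, 173.1, 122.8]
tcp_rot: [-3.142, -0.0, -1.379]
contact_force: [1.2, 0.4, -1.3]
grip_width: 34.0
5.725 [508.70677345 173.5178689  122.80031974] [-3.14146807e+00 -1.26136626e-04 -1.37863886e+00] [-0.59148728  0.18532108 -1.86091306] 33.76771984474758
```

View pics/m2.png

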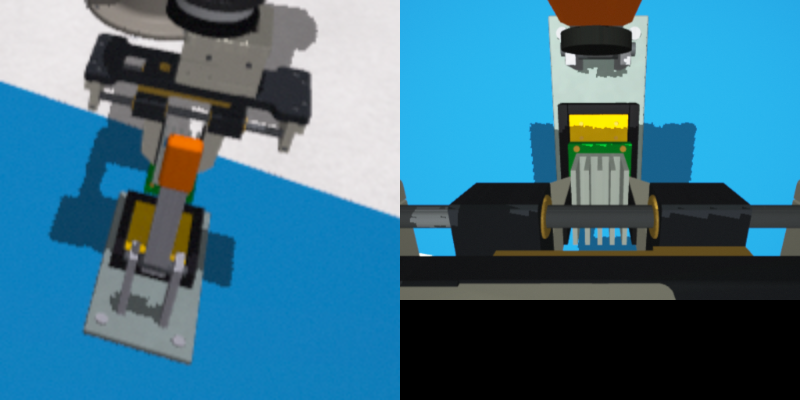

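The module is held square over the nest and lined up lengthwise. The wrist camera side faces the clamp handle, at brown (595,10) and close. I'll raise the arm and make a half turn so the camera side is away from the clamp, since the module fits either way round.

```bash
python3 -m pendant '[{"linear":[0,0,50],"twist":0},{"linear":[0,0,90],"twist":0},{"linear":[0,0,90],"twist":0},{"linear":[0,0,90],"twist":10},{"linear":[0,0,90],"twist":20},{"linear":[0,0,90],"twist":30},{"linear":[0,0,90],"twist":40},{"linear":[0,0,90],"twist":50},{"linear":[0,0,90],"twist":60},{"linear":[0,0,90],"twist":70},{"linear":[0,0,90],"twist":80},{"linear":[0,0,90],"twist":90},{"linear":[0,0,90],"twist":90}]' && python3 -m pendant '[{"linear":[0,0,0],"twist":10},{"linear":[0,0,0],"twist":20},{"linear":[0,0,0],"twist":30},{"linear":[0,0,0],"twist":40},{"linear":[0,0,0],"twist":50},{"linear":[0,0,0],"twist":60},{"linear":[0,0,0],"twist":70},{"linear":[0,0,0],"twist":80},{"linear":[0,0,0],"twist":90},{"linear":[0,0,0],"twist":90},{"linear":[0,0,-50],"twist":90},{"linear":[0,0,-90],"twist":90},{"linear":[0,0,-90],"twist":90},{"linear":[0,0,-90],"twist":90}]'
```

```text
time: 7.35
tool_pos: [507.9, 173.7, 211.4]
tcp_rot: [3.142, 0.002, 0.191]
contact_force: [-0.2, -0.5, -1.2]
grip_width: 33.7
time: 9.1
tool_pos: [509.5, 174.1, 124.1]
tcp_rot: [3.14, -0.0, 1.761]
contact_force: [0.6, -0.2, -2.1]
grip_width: 34.0
```

```bash
python3 -m pendant '[{"linear":[0,0,-30],"twist":0},{"linear":[0,0,-55],"twist":0},{"linear":[0,0,-66],"twist":0},{"linear":[0,0,-70],"twist":0},{"linear":[0,0,-72],"twist":0},{"linear":[0,0,-74],"twist":0},{"linear":[0,0,-74],"twist":0},{"linear":[0,0,-74],"twist":0}]'
python3 - <<'E'
from h import *
b=cap('scene','s3.png');cv2.imwrite('pics/s3c.png',cv2.resize(b['frame'][140:350,290:510],None,fx=2.5,fy=2.5))
E
```

```text
time: 10.1
tool_pos: [508.7, 173.9, 49.0]
tcp_rot: [3.141, -0.0, 1.764]
contact_force: [-0.3, 0.2, -1.7]
grip_width: 33.5
```

View pics/s3c.png

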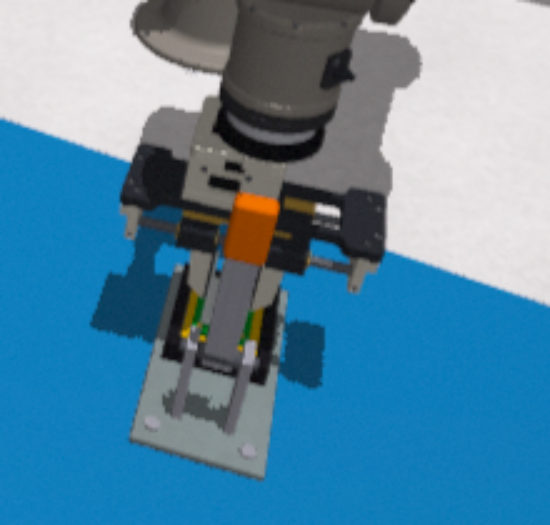

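The module is down inside the rim, with green visible on both sides of the arm at about (190-260,325), and the clamp is clear. I'll push it down in small steps.

```bash
python3 -m pendant '[{"linear":[0,0,-2],"twist":0},{"linear":[0,0,-3],"twist":0},{"linear":[0,0,-4],"twist":0},{"linear":[0,0,-5],"twist":0},{"linear":[0,0,-5],"twist":0},{"linear":[0,0,-5],"twist":0}]'; python3 -m pendant '[{"linear":[0,0,-1],"twist":0},{"linear":[0,0,-2],"twist":0},{"linear":[0,0,-3],"twist":0},{"linear":[0,0,-4],"twist":0},{"linear":[0,0,-4],"twist":0},{"linear":[0,0,-4],"twist":0}]'
```

```text
time: 10.9
tool_pos: [508.8, 173.9, 44.4]
tcp_rot: [3.141, -0.0, 1.764]
contact_force: [-1.4, -0.6, 5.9]
grip_width: 33.8
time: 11.65
tool_pos: [508.9, 173.9, 40.6]
tcp_rot: [3.141, -0.0, 1.764]
contact_force: [-2.8, -1.0, 7.8]
grip_width: 33.8
```

```bash
python3 -m pendant '[{"linear":[0,0,-1],"twist":0},{"linear":[0,0,-2],"twist":0},{"linear":[0,0,-2],"twist":0},{"linear":[0,0,-2],"twist":0}]'; python3 -m pendant '[{"linear":[0,0,-1],"twist":0},{"linear":[0,0,-2],"twist":0},{"linear":[0,0,-2],"twist":0},{"linear":[0,0,-2],"twist":0}]'
```

```text
time: 12.15
tool_pos: [509.0, 174.0, 40.5]
tcp_rot: [3.14, 0.0, 1.764]
contact_force: [-8.1, -0.8, 23.2]
grip_width: 33.9
time: 12.65
tool_pos: [509.4, 174.0, 40.1]
tcp_rot: [3.138, 0.0, 1.764]
contact_force: [-11.4, -3.5, 36.9]
grip_width: 34.0
```

The force rises hard at TCP z 40.5 (23 N, then 37 N), so it has bottomed out. I'll relieve, open, lift and check.

```bash
python3 -m pendant '[{"linear":[0,0,3.5],"twist":0},{"linear":[0,0,3.5],"twist":0},{"linear":[0,0,3.5],"twist":0}]'; python3 -m pendant '[{"linear":[0,0,0],"twist":0},{"linear":[0,0,0],"twist":0},{"linear":[0,0,0],"twist":0},{"linear":[0,0,0],"twist":0},{"linear":[0,0,0],"twist":0},{"linear":[0,0,0],"twist":0},{"linear":[0,0,30],"twist":0},{"linear":[0,0,80],"twist":0},{"linear":[0,0,140],"twist":0},{"linear":[0,0,200],"twist":0},{"linear":[0,0,240],"twist":0},{"linear":[0,0,240],"twist":0},{"linear":[0,0,240],"twist":0}]' 0
python3 - <<'E'
from h import *
b=cap('scene','s4.png');c=cap('wrist','w4.png');W=c['W'];hsv=cv2.cvtColor(c['frame'],cv2.COLOR_BGR2HSV)
m=cv2.inRange(hsv,(45,90,40),(80,255,255))>0
P=W[m];P=P[(abs(P[:,0]-509)<60)&(abs(P[:,1]-174)<60)];print('green z',len(P),np.percentile(P[:,2],[10,50,90]).round(1))
ok=(abs(W[...,0]-509)<45)&(abs(W[...,1]-174)<45);z=W[...,2][ok]
h=np.histogram(z,bins=np.arange(10,80,2));print(*[(int(e),int(n)) for n,e in zip(h[0],h[1]) if n>15])
s=cv2.cvtColor(b['frame'],cv2.COLOR_BGR2HSV);o=cv2.inRange(s,(5,150,120),(16,255,255))>0;k=np.zeros_like(o);k[200:270,360:420]=1
Q=b['W'][o&k];Q=Q[Q[:,0]<700];print('handle',np.percentile(Q,[3,50,97],axis=0).round(1))
cv2.imwrite('pics/m4.png',np.hstack([cv2.resize(b['frame'][140:350,290:510],(366,350)),cv2.resize(c['frame'],(432,350))]))
E
```

```text
time: 13.02
tool_pos: [509.1, 174.0, 40.3]
tcp_rot: [3.14, -0.0, 1.764]
contact_force: [-3.2, -1.3, 12.2]
grip_width: 33.8
time: 14.65
tool_pos: [508.1, 173.8, 278.3]
tcp_rot: [-3.14, -0.0, 1.764]
contact_force: [-0.5, 0.1, 0.2]
grip_width: 91.8
green z 466 [25.8 26.9 28. ]
(10, 45) (16, 139) (18, 704) (20, 117) (22, 45) (24, 119) (26, 446) (28, 262) (30, 1099) (32, 205) (34, 431) (36, 43) (50, 18) (52, 18) (60, 83) (62, 405) (64, 33)
handle [[604.3 183.3 183.7]
 [614.7 195.4 211.6]
 [618.  206.9 228.6]]
```

View pics/m4.png

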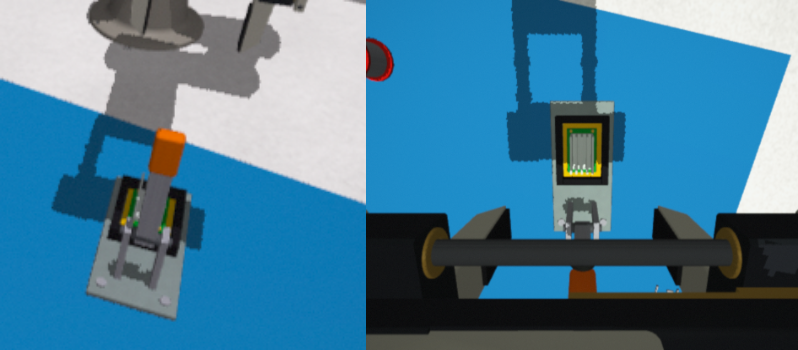

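The module is home: sink top at 62-63 mm, board top at about 27 mm, nest floor down at 18-20 mm world, and the clamp is still upright. I'll close the fingers and go over and behind the handle.

```bash
python3 -m pendant '[{"linear":[0,0,20],"twist":0},{"linear":[40,8,20],"twist":0},{"linear":[80,16,20],"twist":0},{"linear":[120,24,20],"twist":0},{"linear":[157,31,20],"twist":0},{"linear":[157,31,20],"twist":0},{"linear":[157,31,20],"twist":0},{"linear":[157,31,-30],"twist":0},{"linear":[157,31,-77],"twist":0},{"linear":[157,31,-77],"twist":0},{"linear":[157,31,-77],"twist":0},{"linear":[157,31,-77],"twist":0}]' 255
python3 - <<'E'
from h import *
b=cap('scene','s5.png');cv2.imwrite('pics/s5c.png',cv2.resize(b['frame'][90:350,260:510],None,fx=2,fy=2));print(bot.get_obs()['grip_width'])
E
```

```text
time: 16.25
tool_pos: [666.6, 205.1, 205.5]
tcp_rot: [3.136, -0.0, 1.764]
contact_force: [-0.5, -0.3, 0.6]
grip_width: 0.2
0.44718531997754535
```

View pics/s5c.png

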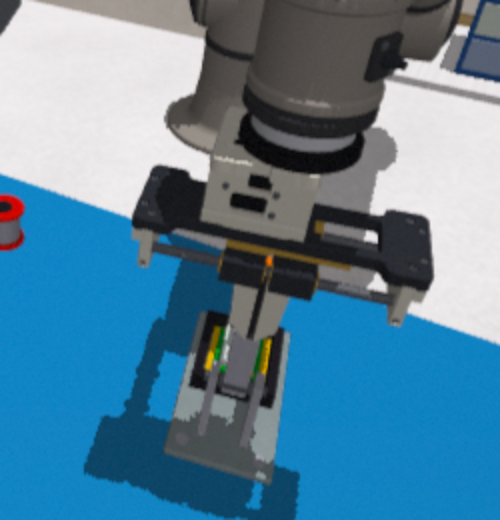

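The shut fingers stand centred behind the handle, at about (262,320). Now I'll push it over along the arc.

```bash
python3 -m pendant '[{"linear":[-20,-4,0],"twist":0},{"linear":[-35,-7,0],"twist":0},{"linear":[-47,-9,0],"twist":0},{"linear":[-55,-11,0],"twist":0},{"linear":[-63,-12.5,0],"twist":0},{"linear":[-71,-14,0],"twist":0},{"linear":[-80,-16,0],"twist":0},{"linear":[-88,-17.5,-3],"twist":0},{"linear":[-97,-19,-6],"twist":0},{"linear":[-106,-21,-9],"twist":0},{"linear":[-114,-22.5,-13],"twist":0},{"linear":[-114,-22.5,-13],"twist":0}]'
python3 -m pendant '[{"linear":[-8,-1.5,-5],"twist":0},{"linear":[-15,-3,-11],"twist":0},{"linear":[-22,-4.5,-17],"twist":0},{"linear":[-29,-6,-23],"twist":0},{"linear":[-35,-7,-30],"twist":0},{"linear":[-41,-8,-38],"twist":0},{"linear":[-46,-9,-46],"twist":0},{"linear":[-50,-10,-53],"twist":0},{"linear":[-54,-11,-61],"twist":0},{"linear":[-57,-11,-69],"twist":0},{"linear":[-59,-12,-77],"twist":0},{"linear":[-61,-12,-85],"twist":0},{"linear":[-62,-12,-93],"twist":0},{"linear":[-63,-12.5,-98],"twist":0},{"linear":[-63,-12.5,-98],"twist":0}]'
```

```text
time: 17.8
tool_pos: [550.6, 182.3, 188.8]
tcp_rot: [-3.14, -0.0, 1.764]
contact_force: [-0.4, 0.5, -0.1]
grip_width: 0.4
time: 19.68
tool_pos: [488.3, 169.8, 90.8]
tcp_rot: [-3.141, -0.0, 1.764]
contact_force: [-0.9, 0.4, -0.4]
grip_width: 0.8
```

```bash
python3 -m pendant '[{"linear":[0,0,-2],"twist":0},{"linear":[0,0,-4],"twist":0},{"linear":[0,0,-5],"twist":0},{"linear":[0,0,-5],"twist":0}]'
python3 - <<'E'
from h import *
b=cap('scene','s6.png');cv2.imwrite('pics/s6c.png',cv2.resize(b['frame'][120:350,270:510],None,fx=2,fy=2))
E
```

```text
time: 20.18
tool_pos: [488.7, 169.9, 87.5]
tcp_rot: [3.141, 0.0, 1.764]
contact_force: [-3.9, -1.6, 11.5]
grip_width: 0.6
```

View pics/s6c.png

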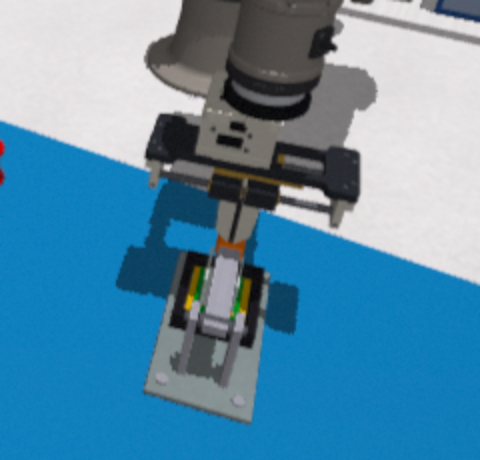

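The clamp arm lies level over the module with the handle under the fingers. Contact is at z 87.5 with 11.5 N, exactly where the shut handle top should be. I'll press a little more, then withdraw and verify.

```bash
python3 -m pendant '[{"linear":[0,0,-2],"twist":0},{"linear":[0,0,-2],"twist":0},{"linear":[0,0,-2],"twist":0}]'; python3 -m pendant '[{"linear":[0,0,20],"twist":0},{"linear":[0,0,70],"twist":0},{"linear":[0,0,120],"twist":0},{"linear":[-20,-50,170],"twist":0},{"linear":[-40,-100,170],"twist":0},{"linear":[-40,-150,170],"twist":0},{"linear":[-40,-200,170],"twist":0},{"linear":[-40,-200,170],"twist":0},{"linear":[-40,-200,170],"twist":0},{"linear":[-40,-200,170],"twist":0}]'
python3 - <<'E'
from h import *
b=cap('scene','s7.png');c=cap('top','t7.png')
for d,bx in((b,(220,300,340,430)),(c,(150,260,90,180))):
    s=cv2.cvtColor(d['frame'],cv2.COLOR_BGR2HSV);o=cv2.inRange(s,(5,150,120),(16,255,255))>0
    Q=d['W'][o];Q=Q[(abs(Q[:,0]-509)<130)&(abs(Q[:,1]-174)<60)]
    print('handle',len(Q),np.percentile(Q,[3,50,97],axis=0).round(1))
f=c['frame'];hs=cv2.cvtColor(f,cv2.COLOR_BGR2HSV);m=cv2.inRange(hs,(45,90,40),(80,255,255))>0
P=c['W'][m];P=P[(abs(P[:,0]-509)<60)&(abs(P[:,1]-174)<60)];print('green',len(P),np.median(P,0).round(1))
g=c['frame'].astype(int)[145:185,298:335];g0=np.load('top.npz')['f'].astype(int)[145:185,298:335];print('blue diff',abs(g-g0).mean().round(2))
cv2.imwrite('pics/m7.png',np.hstack([cv2.resize(b['frame'][140:350,290:510],(366,350)),cv2.resize(f[130:280,60:245],(432,350))]))
E
```

```text
time: 20.6
tool_pos: [488.8, 169.9, 87.3]
tcp_rot: [3.139, 0.0, 1.764]
contact_force: [-8.3, -1.8, 26.7]
grip_width: 0.2
time: 21.85
tool_pos: [448.6, -29.0, 254.2]
tcp_rot: [-3.142, -0.0, 1.765]
contact_force: [-0.5, 0.1, -0.6]
grip_width: 0.6
handle 203 [[461.1 155.5  83. ]
 [483.7 169.4  86. ]
 [504.5 184.   87.6]]Traceback (most recent call last):
  File "<stdin>", line 6, in <module>
    return _quantile_unchecked(
        a, q, axis, out, overwrite_input, method, keepdims, weights)
    return _ureduce(a,
                    func=_quantile_ureduce_func,
    ...<5 lines>...
                    overwrite_input=overwrite_input,
                    method=method)
    r = func(a, **kwargs)
    result = _quantile(arr,
                       quantiles=q,
    ...<2 lines>...
                       out=out,
                       weights=wgt)
    slices_having_nans = np.isnan(arr[-1, ...])
                                  ~~~^^^^^^^^^
IndexError: index -1 is out of bounds for axis 0 with size 0
```

Run:
```python
from h import *
b=cap('scene','s8.png');f=b['frame'];W=b['W'];hs=cv2.cvtColor(f,cv2.COLOR_BGR2HSV)
o=cv2.inRange(hs,(5,150,120),(16,255,255))>0;Q=W[o];Q=Q[(abs(Q[:,0]-509)<130)&(abs(Q[:,1]-174)<60)&(Q[:,2]>84)]
print('handle slope',np.polyfit(Q[:,0],Q[:,2],1))
m=cv2.inRange(hs,(45,90,40),(80,255,255))>0;P=W[m];P=P[(abs(P[:,0]-509)<50)&(abs(P[:,1]-174)<50)];print('green',len(P),np.percentile(P[:,2],[10,50,90]).round(1))
f0=np.load('scene.npz')['f'];
for g in(f0,f):
    k=cv2.inRange(cv2.cvtColor(g,cv2.COLOR_BGR2HSV),(112,180,60),(125,255,255));k[:200]=0;k[250:]=0;k[:,:165]=0;k[:,215:]=0
    v,u=np.nonzero(k);print('blue px',len(u),u.mean(),v.mean())
print(bot.get_obs()['contact_force'])
cv2.imwrite('pics/m8.png',cv2.resize(f[110:350,150:512],None,fx=2,fy=2))
```

```text
handle slope [-1.78813080e-03  8.67348523e+01]
green 101 [25.  26.4 28.2]
blue px 115 190.3304347826087 234.3913043478261
blue px 115 190.3304347826087 234.3913043478261
[-0.66334818  0.6387305   0.47140358]
```

View pics/m8.png

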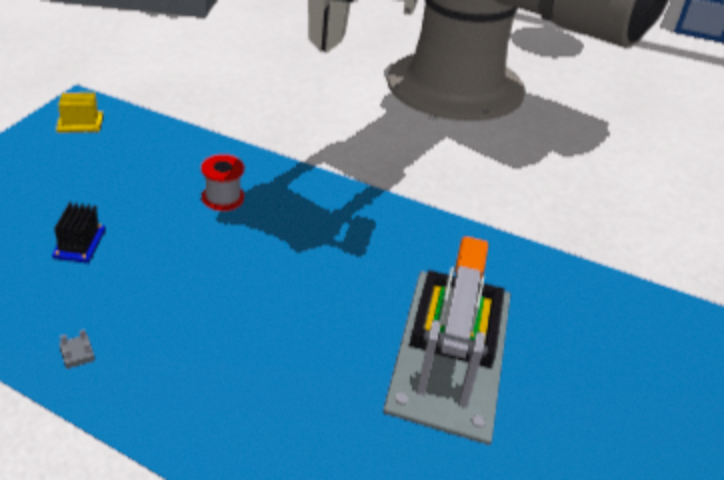

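The clamp is level over the module (handle at 473,252), the blue module is untouched (78,232), and the arm is clear. I'll hand it in.

```bash
python3 -c "
from plant import bot
bot.close_job()"
```

```text
the job is handed in; nothing more can be done
```

The green module is in the nest and pushed fully home, the clamp is shut over it, and the job is handed in at about 22 s on the robot's clock.

- **Seating:** I gripped the module across the sink, turned it half round over the fixture to keep the camera side of the gripper away from the clamp, and pushed it down. The force rose from 8 N to 37 N at a hard stop, with the fingertips at z 40.5 mm. With the clamp still upright, the sink top read 62–63 mm (64 expected) and the board top about 27 mm (28 expected). Both are within the camera calibration.
- **Clamp:** I swung it shut from behind and pressed it to 27 N at z 87.3 mm, where the shut handle top should be (87.5 mm). After I let go, the handle was level (slope about 0.002) with its top at about 86–87 mm.
- **Blue module:** its pixels in the scene view were identical before and after.
- **Arm:** it was clear of everything at the end, with force readings near zero.
- **Check that failed:** the last top-view check of the handle found nothing and stopped that script, probably because the arm blocked the view. I repeated the final checks from the scene camera, so the end state rests on that one camera.

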